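# Wind the clock-spring winder to the marked tooth

## Robot

A 6-joint arm with a two-finger parallel gripper is mounted at the origin on the work surface. World frame = base frame: x ahead of the robot, y to its left, z up, the work surface at z = 0. Lengths are in mm, angles in rad, forces in N, time in s.
With the tool pointing down it reaches from about 375 to 975 mm from the base axis. Payload 3.8 kg.
Tool frame: the origin (TCP) lies midway between the tips of the shut fingers; the grasp point (between the pads) lies 19 mm behind it; z points along the fingers, y is the direction in which the jaws open and shut (so a half turn about z gives the same grasp; the last joint's range is limited). The gripper opens to 85 mm and grips with 20 to 120 N. Pads are 22 mm wide; open, the fingers measure 114 mm over their backs; the gripper's body (76 mm by 85 mm) begins 54 mm behind the grasp point. The pads swing forward as they close: fully open they stand 13 mm farther back than shut.
Start: joints at [1.095, 0.264, 1.604, -0, 1.274, -0.037], TCP at [286.773, 611.048, 231.28] pointing down, gripper open.
Joint ranges: [-2.63, 2.63], [-0.94, 2.18], [0.31, 2.57], [-1.31, 4.45], [0, 2.66], [-2.55, 2.55]. Speed limits (rad/s): [2.57, 2.57, 3.14, 3.14, 3.14, 3.14].

## Interface

Orientations are given as a rotation vector (axis times angle).
In Python, from station import sense, read_camera, calibration, job_done gives the robot as it stands. The module is installed in compiled form; this text tells all that it offers.
- The arm moves only by the tool servo_tool, never from a script. Its argument "series" is a list that holds one entry, the list of rows, each a list of 7 numbers: the finger opening in m, from 0 to 0.0854, then the shift along the tool's x, y, z in m, then the turn, a rotation vector about the tool's x, y, z in rad. In form: [[[hand, dx, dy, dz, ax, ay, az], ...]]. A call has 1 to 20 rows; each row is the pose to reach, as a shift and turn from the pose measured when the call began, along the tool's axes at that moment; what a row does not reach only later rows make up. A row lasts 1/8 s, in which the tool goes at most 62.5 mm and 10.7 degrees, less where a joint would pass 70% of its speed; a pose out of reach is approached as far as the arm can. A call with a gripper value outside its range is refused whole. The fingers move at their own pace and stop on an object; "force" is the grip in N (left out, the last holds). Time passes only in rows, so rows that repeat a pose let the fingers close. It gives the time, the measured TCP pose, the force and the opening at its end, in the units of the state.
- sense(): the state, without advancing time (a new reading comes with each control period).
- read_camera(name): name is "scene" or "top" or "wrist"; returns (picture, depth): 384x512x3 uint8, red, green, blue; 384x512 float32, mm along the optical axis (not along the pixel's ray), 0 where there is no reading.
- calibration(name): a dict with "mtx" (3x3 intrinsics, pixels), "rvec" (rotation vector, rad) and "tvec" (3), from world to camera coordinates, as OpenCV has them. Camera axes: x right, y down, z forward; pixel columns grow to the right and rows downward; lengths in mm; the calibration is good to about 2 mm. A picture is of the moment at which its call begins: read the wrist's pose just before it. calibration takes no time and is no camera call; for the wrist camera it gives the pose at the moment of the call.
- job_done(): hands the job in, once; it reports no verdict.
The state is a dict: "clock": time; "qpos": joint angles; "dq": joint speeds; "joint_efforts": joint torques, N m; "tool_pos": TCP position; "ee_rot": TCP orientation; "ft_force": force on the tool from outside, world axes, zero at the start; "ft_torque": the same for the moment, N m; "grip_width": opening from 0.0 (shut) to 1.0 (fully open).
Only numpy, scipy, OpenCV 4.12 (cv2) and the standard library are available. Lean on these libraries where they do the work, as an engineer would, in place of code of your own. Each camera call takes 0.05 s, during which the arm holds its last target. There are 200 camera calls.

## Task

Two clock-spring winders stand on the watchmaker's bench. On the one with the red knob, turn the knob clockwise until its sprung pawl has caught at the ratchet tooth where the white pointer stands at the green dot, not short of it and not a tooth past it, then let go of the knob so that the pawl alone holds it there. Leave the winder with the blue knob and the black pot of screwdrivers as they are.

Things in the scene. Friction and masses are not known exactly. Their poses are not given: they have to be found in the camera images.
- red_grip (a point): Point on the red knob's vertical axis, 90 mm above the bench; z up, x along the knob's grip bar to the white pointer, which turns with it and ends 52 mm from the axis. Bar 50 mm long, 14 mm thick, 68 to 104 mm above the bench. It turns clockwise from above only; a spring pulls it back (0.15 N m, 0.2 turned fast), so let go it runs back up to 30 degrees to the last tooth clicked over and stays.
- green_mark (a point): Centre of the 13 mm green dot on top of the red-knobbed winder's fixed drum (156 mm across, 40 mm tall; pawl and wheel reach 66 mm), 61 mm from the axis. 12 teeth, 30 degrees apart: the knob starts 1 or 2 teeth short of the dot. Pointer 10 to 20 degrees past the dot, then let go: it settles at the dot. 30 past: a tooth too far, not undone.
- blue_tip (a point): Tip of the blue knob's white pointer, 52 mm from that knob's axis, 65 mm above the bench. The blue-knobbed winder is like the red one in all but colour (it has a green dot too), stands on the other side and is to be left alone.
- pot: Black round pot, 68 mm across, 50 mm tall, with five small screwdrivers reaching 113 mm above the bench; loose, 0.35 kg, origin at the centre of its underside, z up. It stands beyond the winders; leave it alone.
Things that resemble listed ones, but are neither listed nor needed, are in the scene too. What is shaped like the part that bears red_grip but orange is not meant.

How it is judged (in metres and radians):
At the end, for the whole second after the job is handed in: The red knob, let go, stays with its white pointer at the green dot, in line with it to within 11 mm sideways (about 10 degrees), caught by the pawl (y of green_mark in the frame of red_grip between -0.011 and 0.011 m and x of green_mark in the frame of red_grip above 0.04 m); the robot touches nothing.
It fails at once if the blue knob is turned by a tooth (its pointer moves more than 15 mm) (distance of blue_tip from where it was at the start of the episode above 0.015 m).
It fails at once if the pot of screwdrivers is pushed more than 20 mm or tipped (distance of pot from where it was at the start of the episode above 0.02 m or angle between pot's own z axis and vertical above 0.4 rad).
It also fails if it takes over 32 s, if anything falls off the work surface, if the arm or the gripper's body presses on something with over 40 N, if the wrist force passes 120 N, or if a joint passes its speed limit or range.

## Working session

There is one attempt and no reset: what is moved stays moved. The work goes in short steps, Python scripts to look and compute and a tool call to move; the robot and the scene stay as the last step left them, time stands still between calls to the robot, and variables do not carry over. Pictures are saved under pics/ and viewed, about 8 in all and at most 12, crops included, and the job is handed in when it is done.

Besides the shell and the picture viewer there is one more tool, called after "Call:" as a command line: name --argument value ..., lists and objects as JSON in quotes. servo_tool: Moves the arm, as the interface text tells. Its arguments: {"type":"object","properties":{"series":{"type":"array","items":{"type":"array","items":{"type":"array","items":{"type":"number"}}}},"force":{"type":"number"}},"required":["series"]}

```bash
mkdir -p pics; python3 - <<'E'
from station import *
import cv2,numpy as np
print(sense())
for n in("top","scene"):
    p,d=read_camera(n); np.savez(f"{n}0.npz",p=p,d=d); cv2.imwrite(f"pics/{n}0.png",p[:,:,::-1]); print(n,calibration(n))
E
```

```text
{'clock': 0.0, 'qpos': array([ 1.09513437e+00,  2.64738323e-01,  1.60539627e+00, -9.29621698e-06,
        1.27369549e+00, -3.68801293e-02]), 'dq': array([-8.22596507e-05, -1.40014932e-03, -1.11273806e-03, -1.40720715e-03,
       -9.55428157e-04, -1.51801134e-03]), 'joint_efforts': array([ 1.57423219e-03, -5.15103614e+01, -3.67322659e+01,  2.49305085e-04,
        1.27053360e-02,  2.22078961e-05]), 'tool_pos': array([286.41793362, 610.40190413, 229.95999652]), 'ee_rot': array([-0.68359493, -3.06574326,  0.00340269]), 'ft_force': array([-0.11616747,  0.72780864, -0.25411881]), 'ft_torque': array([-0.04851076, -0.04528503,  0.00156919]), 'grip_width': 1.004923344657217}
top {'mtx': array([[375.40294246,   0.        , 251.33431807],
       [  0.        , 375.40294246, 196.9278163 ],
       [  0.        ,   0.        ,   1.        ]]), 'rvec': array([ 2.10891572, -2.15071709,  0.19044585]), 'tvec': array([-33.68724059, 657.22362006, 961.37389172])}
scene {'mtx': array([[448.61608701,   0.        , 253.32898577],
       [  0.        , 448.61608701, 195.16205379],
       [  0.        ,   0.        ,   1.        ]]), 'rvec': array([ 1.20387417,  2.11760656, -1.15123116]), 'tvec': array([ 376.90937807, -246.25449029, 1567.08845021])}
```

View pics/top0.png

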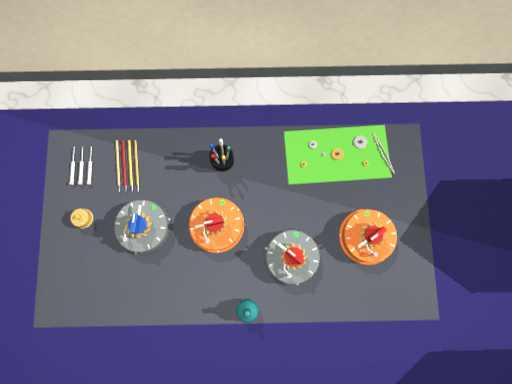

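View pics/scene0.png

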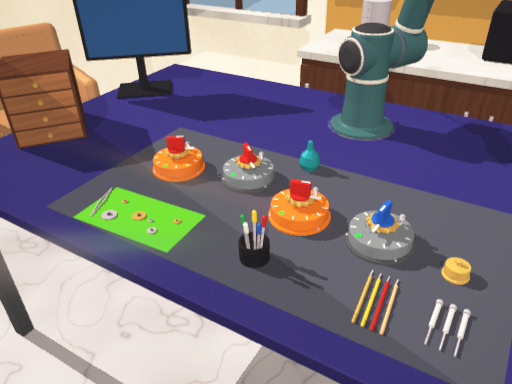

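The two views show grey drums at top pixels (293,257), with the red knob, and (141,226), with the blue knob. Orange decoys are at (217,225) and (368,237), the pot at (222,157), and the green dot of the red winder at about (296,235).

```bash
cat > h.py <<'E'
import cv2,numpy as np
from station import *
def ray(c,uv,z):
    R=cv2.Rodrigues(c["rvec"])[0];K=c["mtx"];t=c["tvec"].ravel()
    o=-R.T@t; d=R.T@np.linalg.solve(K,[uv[0],uv[1],1.])
    return o+d*(z-o[2])/d[2]
def proj(c,P): return cv2.projectPoints(np.float64(P).reshape(-1,1,3),c["rvec"],c["tvec"],c["mtx"],None)[0].reshape(-1,2)
def comps(p,lo,hi,amin=5):
    m=cv2.inRange(cv2.cvtColor(p,cv2.COLOR_RGB2HSV),lo,hi)
    n,_,s,c=cv2.connectedComponentsWithStats(m); return [(c[i],s[i]) for i in range(1,n) if s[i,4]>=amin]
E
python3 - <<'E'
from h import *
p=np.load("top0.npz")["p"]; c=calibration("top")
for nm,lo,hi,z in(("green",(45,120,80),(75,255,255),40),("red",(0,200,90),(4,255,255),104),("red2",(174,200,90),(180,255,255),104)):
    for q,s in comps(p,lo,hi): print(nm,q.round(1),s,ray(c,q,z).round(1))
print("drum guess",ray(c,(293,257),40))
crop=p[215:300,250:340]; cv2.imwrite("pics/crop.png",cv2.resize(crop,None,fx=6.5,fy=6.5,interpolation=cv2.INTER_CUBIC)[:,:,::-1])
print(proj(c,[[0,0,0],[400,0,0]]))
E
```

```text
green [334.9 154.8] [ 284  125  108   59 4813] [ 775.9 -284.8   40. ]
green [228.1 148.3] [227 146   3   6  15] [800.6  16.3  40. ]
green [383.4 152.9] [380 147   7  12  16] [ 778.7 -422.    40. ]
green [221.8 202.2] [220 201   5   4  13] [646.4  35.   40. ]
green [153.6 207.3] [152 206   4   4  14] [636.  222.7  40. ]
green [366.5 213.2] [365 212   4   4  13] [ 608.3 -361.8   40. ]
green [296.5 234. ] [295 232   4   5  14] [ 555.  -167.3   40. ]
drum guess [ 493.4694312 -155.4108535   40.       ]
[[238.17992586 453.56436837]
 [236.21723381 292.82178047]]
```

View pics/crop.png

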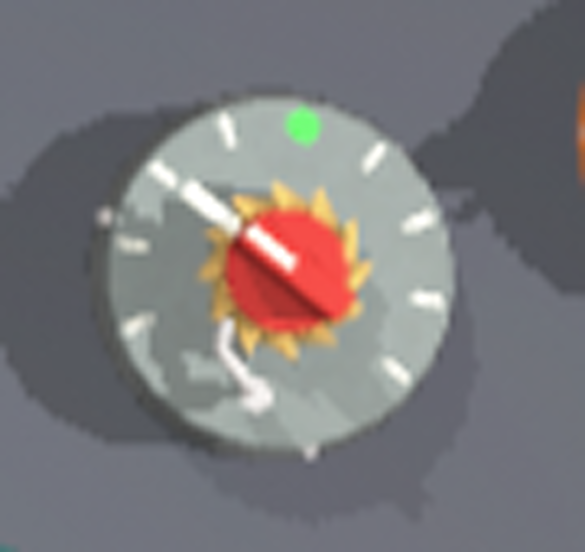

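The crop shows the pointer tip at crop pixel (187,188), in line with the second tick counter-clockwise of the green dot at (303,126). So it needs 60° clockwise plus about 15°. The axis is near (493,-156), the dot's bearing about -10° and the pointer's about 50°. I'll move above it with the jaws across the bar.

Call:
servo_tool --series '[[[0.085, -0.514, -0.605, 0, 0, 0, 1.83], [0.085, -0.514, -0.605, 0, 0, 0, 1.83], [0.085, -0.514, -0.605, 0, 0, 0, 1.83], [0.085, -0.514, -0.605, 0, 0, 0, 1.83], [0.085, -0.514, -0.605, 0, 0, 0, 1.83], [0.085, -0.514, -0.605, 0, 0, 0, 1.83], [0.085, -0.514, -0.605, 0, 0, 0, 1.83], [0.085, -0.514, -0.605, 0, 0, 0, 1.83], [0.085, -0.514, -0.605, 0, 0, 0, 1.83], [0.085, -0.514, -0.605, 0, 0, 0, 1.83], [0.085, -0.514, -0.605, 0, 0, 0, 1.83], [0.085, -0.514, -0.605, 0, 0, 0, 1.83], [0.085, -0.514, -0.605, 0, 0, 0, 1.83], [0.085, -0.514, -0.605, 0, 0, 0, 1.83], [0.085, -0.514, -0.605, 0, 0, 0, 1.83], [0.085, -0.514, -0.605, 0, 0, 0, 1.83], [0.085, -0.514, -0.605, 0, 0, 0, 1.83], [0.085, -0.514, -0.605, 0, 0, 0, 1.83]]]'

```text
clock: 2.35
tool_pos: [494.8, -154.8, 231.4]
ee_rot: [2.845, 1.329, -0.002]
ft_force: [-0.5, -0.9, -0.2]
grip_width: 0.994
```

```bash
python3 - <<'E'
from h import *
s=sense();print(s["clock"],s["qpos"].round(3),s["tool_pos"],s["ee_rot"],s["ft_force"])
c=calibration("wrist");p,d=read_camera("wrist");np.savez("w0.npz",p=p,d=d,**c);cv2.imwrite("pics/w0.png",p[:,:,::-1])
for q,t in comps(p,(45,120,80),(75,255,255),40): print(q,t,ray(c,q,40).round(1))
E
```

```text
2.35 [-0.35  -0.034  1.934 -0.002  1.242  0.347] [ 494.75388671 -154.81887051  231.44810347] [ 2.84494741e+00  1.32912594e+00 -2.15414999e-03] [-0.45766921 -0.85946364 -0.24704927]
[475.63080934  58.90535026] [ 413    0   99  164 8822] [ 716.6 -211.4   40. ]
[312.81751825 132.48175182] [307 126  13  14 137] [ 554.9 -167.3   40. ]
[457.81443299 237.10309278] [452 232  12  11  97] [ 608.7 -363.9   40. ]
```

View pics/w0.png

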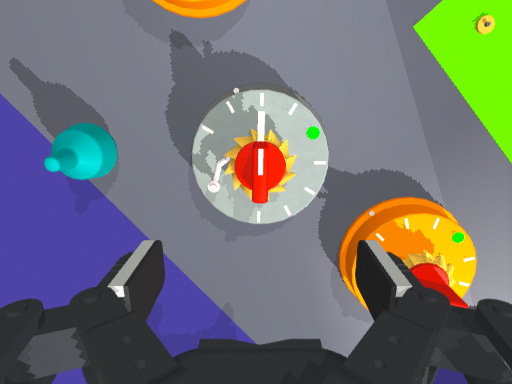

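The wrist view shows the red-knobbed grey drum around (260,157), the pointer tip at (262,112), the dot at (313,132) and the bar from (260,150) to (260,200). The bar already lies at right angles to the jaw opening.

```bash
python3 - <<'E'
from h import *
w=np.load("w0.npz");p,d=w["p"],w["d"];c={k:w[k] for k in("mtx","rvec","tvec")}
R=cv2.Rodrigues(c["rvec"])[0];v,u=np.indices(d.shape)
P=np.stack([u,v,np.ones_like(u)],-1)@np.linalg.inv(c["mtx"]).T*d[...,None]
P=(P-c["tvec"].ravel())@R
near=np.hypot(P[...,0]-494,P[...,1]+156)<95
m=near&(abs(P[...,2]-40)<5)&(d>0)
h=cv2.convexHull(np.argwhere(m)[:,::-1].astype(np.int32))
e=cv2.fitEllipse(h);print("drum",e,ray(c,e[0],40))
hsv=cv2.cvtColor(p,cv2.COLOR_RGB2HSV)
red=near&(hsv[...,1]>200)&((hsv[...,0]<5)|(hsv[...,0]>175))
for lo,hi in((95,110),(64,95)):
    q=P[red&(P[...,2]>lo)&(P[...,2]<hi)]
    if len(q)>5: print(lo,len(q),q.mean(0),cv2.minAreaRect(q[:,:2].astype(np.float32)))
wh=near&(hsv[...,1]<30)&(hsv[...,2]>220)&(P[...,2]>50)&(u>240)&(u<285)&(v<180)
q=P[wh];print("white",len(q),q.min(0),q.max(0))
for lo,hi in((55,75),(95,112)):
    a=q[(q[:,2]>lo)&(q[:,2]<hi)]
    if len(a)>5:
        l=cv2.fitLine(a[:,:2].astype(np.float32),cv2.DIST_L2,0,.01,.01).ravel();print(lo,len(a),l,np.degrees(np.arctan2(l[1],l[0])),a.mean(0))
E
```

```text
drum ((259.71002197265625, 155.8302459716797), (134.79296875, 136.82598876953125), 87.032958984375) [ 498.04080855 -151.14875825   40.        ]
95 736 [ 494.86214574 -154.70139276  103.60077704] ((495.518798828125, -154.41014099121094), (49.03004455566406, 13.81076431274414), 49.77465057373047)
64 1223 [ 496.16234498 -153.15455196   69.91821724] ((495.9914245605469, -153.99639892578125), (47.840911865234375, 47.894554138183594), 48.89902877807617)
white 306 [ 495.6821744  -153.86548704   64.70080006] [540.28490622 -99.65666129 374.15492174]
55 186 [   0.65593004    0.75482166  520.65765    -125.35444   ] 49.00979 [ 520.65763864 -125.35444106   67.16554262]
95 119 [   0.6562303    0.7545607  503.3776    -145.09001  ] 48.986996 [ 503.37757886 -145.09000794  104.84742631]
```

Axis (495.5,-154.4), bar bearing about 49°, dot bearing -12°, so 61° to the dot. I'll descend and grip.

Call:
servo_tool --series '[[[0.085, 0.001, 0, 0.05, 0, 0, 0.01], [0.085, 0.001, 0, 0.1, 0, 0, 0.01], [0.085, 0.001, 0, 0.135, 0, 0, 0.01], [0.085, 0.001, 0, 0.156, 0, 0, 0.01], [0.085, 0.001, 0, 0.156, 0, 0, 0.01], [0.01, 0.001, 0, 0.156, 0, 0, 0.01], [0.0, 0.001, 0, 0.156, 0, 0, 0.01], [0.0, 0.001, 0, 0.156, 0, 0, 0.01], [0.0, 0.001, 0, 0.156, 0, 0, 0.01], [0.0, 0.001, 0, 0.156, 0, 0, 0.01], [0.0, 0.001, 0, 0.156, 0, 0, 0.01], [0.0, 0.001, 0, 0.156, 0, 0, 0.01]]]' --force 60

```text
clock: 3.9
tool_pos: [495.6, -154.5, 76.3]
ee_rot: [2.852, 1.314, -0.001]
ft_force: [-2.4, 0.9, 6.5]
grip_width: 0.154
```

```bash
python3 - <<'E'
from h import *
s=sense();print(s)
E
```

```text
{'clock': 3.9, 'qpos': array([-0.34899834,  0.12260797,  2.0809498 , -0.00230031,  0.93743246,
        0.35955746]), 'dq': array([-9.58447096e-04,  4.26564844e-04, -2.22012795e-03,  9.87086989e-04,
       -9.90361801e-05,  8.37157364e-04]), 'joint_efforts': array([ -0.19047347, -35.2247858 , -29.7049731 ,  -0.17371563,
        -0.74720364,  -0.07997528]), 'tool_pos': array([ 495.61427766, -154.53962366,   76.29228421]), 'ee_rot': array([ 2.85165483e+00,  1.31404907e+00, -1.37557892e-03]), 'ft_force': array([-2.43089391,  0.85822786,  6.54274514]), 'ft_torque': array([ 0.18563226,  0.30537644, -0.08014733]), 'grip_width': 0.1535237381731269}
```

Gripped at about 13 mm. Now turning clockwise (+z of the tool) about 75°.

Call:
servo_tool --series '[[[0, 0, 0, 0, 0, 0, 0.08], [0, 0, 0, 0, 0, 0, 0.16], [0, 0, 0, 0, 0, 0, 0.24], [0, 0, 0, 0, 0, 0, 0.32], [0, 0, 0, 0, 0, 0, 0.4], [0, 0, 0, 0, 0, 0, 0.48], [0, 0, 0, 0, 0, 0, 0.56], [0, 0, 0, 0, 0, 0, 0.64], [0, 0, 0, 0, 0, 0, 0.72], [0, 0, 0, 0, 0, 0, 0.8], [0, 0, 0, 0, 0, 0, 0.88], [0, 0, 0, 0, 0, 0, 0.96], [0, 0, 0, 0, 0, 0, 1.04], [0, 0, 0, 0, 0, 0, 1.12], [0, 0, 0, 0, 0, 0, 1.2], [0, 0, 0, 0, 0, 0, 1.26], [0, 0, 0, 0, 0, 0, 1.3], [0, 0, 0, 0, 0, 0, 1.3], [0, 0, 0, 0, 0, 0, 1.3]]]'

```text
clock: 6.28
tool_pos: [495.6, -154.9, 76.3]
ee_rot: [3.065, -0.678, 0.001]
ft_force: [-0.7, -1.4, 2.3]
grip_width: 0.155
```

```bash
python3 - <<'E'
from h import *
s=sense();print(s["clock"],s["qpos"].round(3),s["tool_pos"],s["ft_force"],s["ft_torque"],s["grip_width"])
R=cv2.Rodrigues(s["ee_rot"])[0];print("yaw",np.degrees(np.arctan2(R[1,0],R[0,0])))
c=calibration("wrist");p,d=read_camera("wrist");cv2.imwrite("pics/w1.png",p[:,:,::-1])
for q,t in comps(p,(45,120,80),(75,255,255),40): print(q,t,ray(c,q,40).round(1))
E
```

```text
6.275 [-0.349  0.123  2.081 -0.003  0.937  1.659] [ 495.63707965 -154.90639218   76.34726974] [-0.65081754 -1.41082487  2.25285104] [-0.221483    0.17410072  0.14616308] 0.15484517381803145
yaw -24.946279172049493
[232.60569106 114.        ] [221 102  25  25 492] [ 554.8 -166.9   40. ]
```

View pics/w1.png

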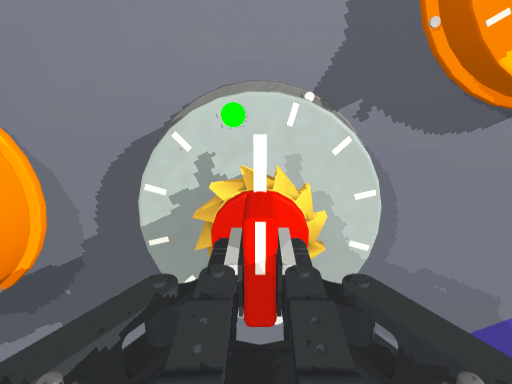

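The pointer is 13° past the dot (dot at pixel (233,114), pointer straight up at (260,140)) and the knob followed the tool without slipping. I'll add 1.5° to sit mid-window, then open.

Call:
servo_tool --series '[[[0, 0, 0, 0, 0, 0, 0.03], [0, 0, 0, 0, 0, 0, 0.03], [0.085, 0, 0, 0, 0, 0, 0.03], [0.085, 0, 0, 0, 0, 0, 0.03], [0.085, 0, 0, 0, 0, 0, 0.03], [0.085, 0, 0, 0, 0, 0, 0.03], [0.085, 0, 0, 0, 0, 0, 0.03], [0.085, 0, 0, 0, 0, 0, 0.03], [0.085, 0, 0, -0.04, 0, 0, 0.03], [0.085, 0, 0, -0.09, 0, 0, 0.03], [0.085, 0, 0, -0.15, 0, 0, 0.03], [0.085, 0, 0, -0.15, 0, 0, 0.03], [0.085, 0, 0, -0.15, 0, 0, 0.03]]]'

```text
clock: 7.95
tool_pos: [495.5, -154.5, 226.3]
ee_rot: [3.054, -0.724, 0.002]
ft_force: [-0.2, -0.5, -0.6]
grip_width: 0.995
```

```bash
python3 - <<'E'
from h import *
s=sense();print(s["clock"],s["tool_pos"],s["ft_force"],s["grip_width"])
c=calibration("wrist");p,d=read_camera("wrist");cv2.imwrite("pics/w2.png",p[:,:,::-1])
for q,t in comps(p,(45,120,80),(75,255,255),40): print(q,t,ray(c,q,40).round(1))
R=cv2.Rodrigues(c["rvec"])[0];v,u=np.indices(d.shape)
P=((np.stack([u,v,np.ones_like(u)],-1)@np.linalg.inv(c["mtx"]).T*d[...,None])-c["tvec"].ravel())@R
hsv=cv2.cvtColor(p,cv2.COLOR_RGB2HSV);x=P-[495.5,-154.4,0];r=np.hypot(x[...,0],x[...,1])
q=P[(r<30)&(hsv[...,1]>200)&((hsv[...,0]<5)|(hsv[...,0]>175))&(abs(P[...,2]-104)<5)];print(len(q),cv2.minAreaRect(q[:,:2].astype(np.float32)))
q=P[(r<56)&(r>28)&(hsv[...,1]<30)&(hsv[...,2]>220)&(P[...,2]>60)&(P[...,2]<72)&(x[...,0]>0)];print("ptr",len(q),q.mean(0),np.degrees(np.arctan2(q[:,1].mean()+154.4,q[:,0].mean()-495.5)))
E
```

```text
7.95 [ 495.51398225 -154.46679435  226.33232546] [-0.19506988 -0.54575564 -0.59985529] 0.9953566792916367
[243.03311258 103.39072848] [237  97  13  14 151] [ 554.8 -167.    40. ]
[ 17.45454545 112.6013986 ] [ 11 107  14  13 143] [646.4  35.   40. ]
758 ((495.54620361328125, -155.06614685058594), (14.041913986206055, 49.1349983215332), 79.10028076171875)
ptr 176 [ 534.62908204 -162.65946096   67.11721138] -11.919164266264906
```

View pics/w2.png

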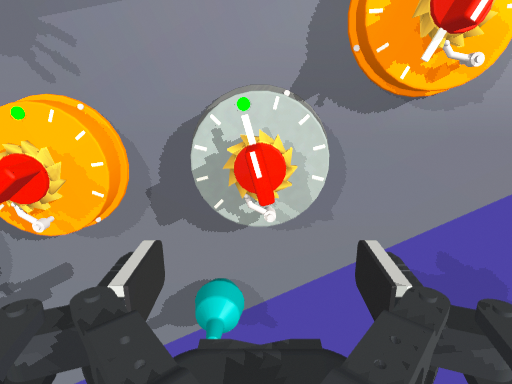

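The pointer now stands at the dot: it bears -11.9° and the dot, at pixel (243,103), bears about -12°. The gripper is open and clear, so I'm handing in.

```bash
python3 -c "
from station import *
print(job_done())"
```

```text
the job is handed in; nothing more can be done
None
```

I gripped the red knob on the grey winder and turned it about 76° clockwise, roughly 15° past the green dot. Then I let go, so it ran back until the pawl caught it, and I lifted the open gripper about 150 mm clear.

My last check, by wrist camera after letting go, put the pointer at -11.9° and the dot at about -12°. That puts the pointer in line with the dot to within about 1 mm sideways. The wrist force was near zero. I handed in just after 7.95 s on the robot's clock, and the hand-in gives no verdict.

No checks failed or disagreed. I didn't look at the blue winder or the pot again afterwards. The arm passed well above that side on its way over and touched only the red knob.

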